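# Wedge the rocking pottery plinth

## Robot

A 6-joint arm with a two-finger parallel gripper is mounted at the origin on the work surface. World frame = base frame: x ahead of the robot, y to its left, z up, the work surface at z = 0. Lengths are in m, angles in rad, forces in N, time in s.
With the tool pointing down it reaches from about 0.35 to 0.875 m from the base axis. Payload 4.2 kg.
Tool frame: the origin (TCP) lies between the finger pads; the fingertips stand 11 mm ahead of it and the grasp point (between the pads) lies 8 mm behind it; z points along the fingers, y is the line along which they close (so a half turn about z gives the same grasp; the last joint's range is limited). The gripper opens to 87 mm and grips with 3 to 60 N. Pads are 19 mm wide; open, the fingers measure 117 mm over their backs; the gripper's body (75 mm by 190 mm) begins 51 mm behind the grasp point.
Start: joints at [1.404, 0.385, 0.008, 0, -1.194, -0.259], TCP at [0.258, 0.569, 0.234] pointing down, gripper open.
Joint ranges: [-3.14, 3.14], [-1.21, 2.06], [-1.07, 1.41], [-3.16, 2.05], [-2.99, -0.16], [-3.1, 3.1]. Speed limits (rad/s): [2.79, 2.79, 3.14, 3.14, 3.14, 3.14].

## Interface

Orientations are given as a 3x3 rotation matrix whose columns are the frame's x, y, z axes.
In Python, from plant import ctrl gives the robot as it stands.
- The arm moves only by the shell command python3 -m creep 'ROWS' [OPENING]. ROWS is JSON, a list of rows, each an object of numbers: "tx", "ty", "tz": the shift along the tool's x, y, z in cm; "ax", "ay", "az": the turn, a rotation vector about the tool's x, y, z in degrees. In form: [{"tx": .., "ty": .., "tz": .., "ax": .., "ay": .., "az": ..}, ...]. A call has 1 to 10 rows; each row is the pose to reach, as a shift and turn from the pose commanded when the call began, along the tool's axes at that moment; what a row does not reach only later rows make up. A row lasts 1/12 s, in which the tool goes at most 41.7 mm and 7.16 degrees, less where a joint would pass 70% of its speed; a pose out of reach is approached as far as the arm can. A call with a gripper value outside its range is refused whole. OPENING is the opening, from 0 (shut) to 1 (fully open), set as the call begins (- or left out, the last holds). The fingers move at their own pace and stop on an object; the grip force is fixed at half the most. Time passes only in rows, so rows that repeat a pose let the fingers close. It gives the time, the measured TCP pose, the force, the opening and the grip force at its end, in the units of the state.
- ctrl.get_obs(): the state, without advancing time (a new reading comes with each control period).
- ctrl.capture(name): name is "scene" or "top" or "wrist"; returns a dict with "pixels" (400x640x3 uint8, blue, green, red), "depth" (400x640 float32, m along the optical axis (not along the pixel's ray), 0 where there is no reading), "fx", "fy", "cx", "cy" (pixels), "R" (3x3) and "t" (3): a world point X has camera coordinates R X + t; the wrist camera has in their place "hand_eye" (4x4, takes a point from camera to tool coordinates, whose origin is the TCP and whose axes are the flange's). Camera axes: x right, y down, z forward; pixel columns grow to the right and rows downward; lengths in m; the calibration is good to about 2 mm. The wrist camera is an equidistant fisheye: a pixel r from the principal point sees the ray r / f radians off the axis. A picture is of the moment at which its call begins: read the wrist's pose just before it.
- ctrl.sign_off(): hands the job in; it is judged then, once.
The state is a dict: "clock": time; "qpos": joint angles; "qvel": joint speeds; "joint_efforts": joint torques, N m; "ee_pos": TCP position; "eef_rot": TCP orientation; "contact_force": force on the tool from outside, world axes, zero at the start; "moment": the same for the moment, N m; "grip_width": finger opening in m; "gripper_force": force on a finger pad.
Only numpy, scipy, OpenCV 4.12 (cv2) and the standard library are available. Lean on these libraries where they do the work, as an engineer would, in place of code of your own. Each camera call takes 0.05 s, during which the arm holds its last target. There are 200 camera calls.

## Task

The low wooden plinth with the dark mug on it rocks, because one of its four feet is too short. With the fingertips, push the wooden wedge, thin edge first, along the table under the short foot just until the plinth sits level and no longer rocks, then press down firmly (about 10 N) with a fingertip on the cork pad above that foot to prove that it stays level, and finish while still pressing there, no longer touching the wedge. Only push and press: do not pick up or lift anything, do not shove the plinth away from its place, keep the mug standing on it and leave the other things on the table alone.

Things in the scene. Friction and masses are not known exactly. Their poses are not given: they have to be found in the camera images.
- plinth: loose square plywood plinth, 180 x 180 mm, about 1.5 kg; origin on the table plane under its centre, z up. Its body spans z 30 to 90 mm, on four dark feet, 28 x 28 mm, 30 mm high, centred at x, y = +/-74 mm; a cork pad 5 mm thick lies on top over each foot (pads' tops 95 mm above the table when level). The foot at +x +y is short; the plinth rests level on the other three
- foot_edge (a point): point on the table plane below the middle of the short foot's outer lower edge (plinth x, y = +74, +88 mm). The foot hangs 5 to 9 mm above the table (differs each time, not shown), over plinth y = 60 to 88 mm. The wedge bears on this edge
- press_pad: the cork pad over the short foot (plinth x, y = +70, +70 mm), 36 mm across, 5 mm thick, fixed to the plinth; origin at the centre of its underside, z up. Pressed with 4 N or more the unwedged plinth tips here: the pad sinks 2 mm or more by 8 to 10 N, in the end by most of the gap; well wedged it sinks less than 0.5 mm
- wedge: loose plain wooden wedge, 110 mm long (x), 56 mm wide (y), 90 g; top slopes from 22 mm high at the thick end (-x) to 2 mm at the thin edge (+x); origin at the centre of its underside. It starts on the plinth's +y side, thin edge towards the short foot (push along the plinth's -y), 15 to 70 mm from the plinth's side, up to 15 mm off the foot's line, up to 9 degrees askew
- wedge_tip (a point): middle of the wedge's thin edge, at its underside. The wedge bears when this is some 16 to 40 mm past foot_edge; until then it slides with 1 N or so, there the resistance rises by several N, and pushing on lifts that corner or drags the plinth along. The wedge does not slip out under a press
- mug: dark mug, 68 mm across, 58 mm high, standing on the plinth's top between its centre and the corner opposite the short foot, handle pointing away from the short foot; origin at the centre of its underside
- bowl: bystander: orange plastic bowl, 140 mm across, 60 mm high; origin at the centre of its underside
- dip_cup: bystander: small clay-coloured cup, 60 mm across, 45 mm high, standing to the +x side of the wedge's path; origin at the centre of its underside
- stick: bystander: flat modelling stick, 150 x 16 x 8 mm, lying beside the wedge's path on the robot's side; origin at the centre of its underside
- glaze_jar: bystander: jar with white cap, 66 mm across, 75 mm high; origin at the centre of its underside
- brush: bystander: paint brush, about 0.2 m long, lying beyond the wedge on its thick-end side; origin on the table under its middle
Not all that is in view belongs to the job. Leave any blue, turquoise or white look-alike of the wedge alone.

How it is judged:
On the way:
1. the wedge's thin edge is under the short foot, before the pad is pressed for the final test (y of wedge_tip in the frame of plinth below 0.081 m and x of wedge_tip in the frame of plinth between 0.035 and 0.113 m and contact force between the fingers and press_pad below 0.5 N), for 0.1 s.
At the end, for the whole second after the job is handed in: a fingertip presses the pad over the short foot with over 5 N; the wedge lies under that foot, untouched, carrying over 1 N; the plinth is level within 0.012 rad, at rest, within 40 mm of its start; the mug stands on it (contact force between the fingers and press_pad above 5 N and contact force between wedge and plinth above 1 N and angle between plinth's own z axis and vertical below 0.012 rad and y of wedge_tip in the frame of plinth below 0.081 m and contact force between the fingers and wedge below 0.3 N and linear speed of plinth below 0.02 m/s and distance of plinth from where it was at the start of the episode below 0.04 m and angle between mug's own z axis and vertical below 0.1 rad); the arm keeps its last pose, push and grip.
It fails at once if the wedge is lifted off the table (more than 12 mm) (height (world z) of wedge above 0.012 m).
It fails at once if the plinth is lifted, or shoved 40 mm or more (height (world z) of plinth above 0.012 m or distance of plinth from where it was at the start of the episode above 0.04 m).
It fails at once if the mug is tipped, lifted or shifted off its place on the plinth (angle between mug's own z axis and vertical above 0.35 rad or z of mug in the frame of plinth above 0.102 m or z of mug in the frame of plinth below 0.075 m).
It fails at once if a bystander is moved more than 30 mm (distance of any of bowl, dip_cup, stick, glaze_jar, brush from where it was at the start of the episode above 0.03 m).
It also fails if it takes over 64 s, if anything falls off the work surface, if the arm or the gripper's body presses on something with over 40 N, if the wrist force passes 120 N, or if a joint passes its speed limit or range.

## Working session

There is one attempt and no reset: what is moved stays moved. The work goes in short steps, Python scripts to look and compute and a shell command to move; the robot and the scene stay as the last step left them, time stands still between calls to the robot, and variables do not carry over. Pictures are saved under pics/ and viewed, at most 10 in all, crops included, and the job is handed in when it is done.

```bash
mkdir -p pics; cat > h.py <<'E'
import numpy as np, cv2
from plant import ctrl
def snap(n,f):
    c=ctrl.capture(n); cv2.imwrite('pics/'+f+'.png',c['pixels']); np.savez('pics/'+f+'.npz',**c); return c
def world(c,u,v):
    d=float(np.median([x for x in c['depth'][v-1:v+2,u-1:u+2].ravel() if x>0] or [0]))
    p=np.array([(u-c['cx'])/c['fx']*d,(v-c['cy'])/c['fy']*d,d])
    return c['R'].T@(p-c['t'])
def onplane(c,u,v,z):
    r=c['R'].T@np.array([(u-c['cx'])/c['fx'],(v-c['cy'])/c['fy'],1]); o=-c['R'].T@c['t']
    return o+r*(z-o[2])/r[2]
E
python3 - <<'E'
from h import *
o=ctrl.get_obs(); print({k:np.round(v,3).tolist() for k,v in o.items()})
for n in('top','scene'): snap(n,n)
E
```

```text
{'clock': 0.0, 'qpos': [1.404, 0.386, 0.007, -0.0, -1.194, -0.259], 'qvel': [0.002, -0.001, -0.001, 0.0, 0.0, -0.001], 'joint_efforts': [-0.002, -39.066, 18.74, 4.22, 0.011, -0.0], 'ee_pos': [0.258, 0.569, 0.232], 'eef_rot': [[0.911, -0.413, -0.001], [-0.413, -0.911, -0.002], [0.0, 0.002, -1.0]], 'contact_force': [-0.175, 0.515, -0.395], 'moment': [-0.017, 0.024, 0.0], 'gripper_force': 0.0, 'grip_width': 0.087}
```

View pics/top.png

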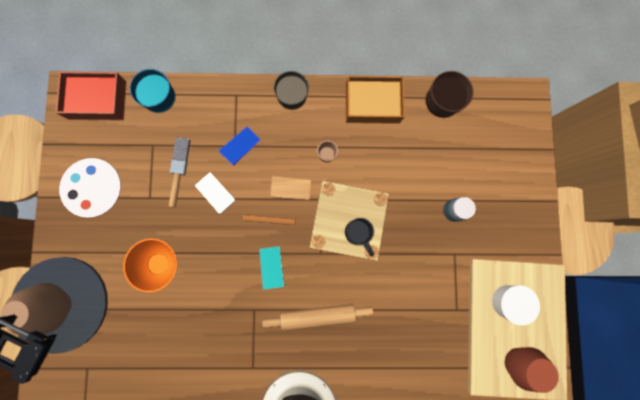

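View pics/scene.png

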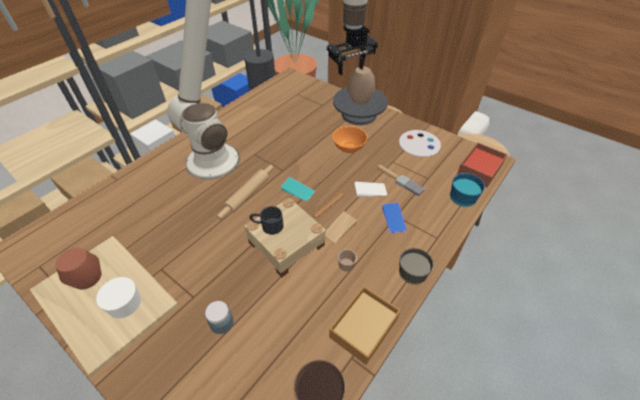

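The top view shows the plinth at about (349,220), with the mug at (359,232) and the short-foot pad at (328,188). The wedge is at (291,188), the stick at (268,219) and the cup at (327,151). I'll enlarge this area.

```bash
python3 - <<'E'
from h import *
c=dict(np.load('pics/top.npz')); im=c['pixels'][135:265,230:400]
cv2.imwrite('pics/crop.png',cv2.resize(im,None,fx=4.5,fy=4.5,interpolation=cv2.INTER_CUBIC))
print(c['fx'],-c['R'].T@c['t'])
for n,u,v in [('pad',328,188),('pad2',379,199),('pad3',318,241),('plinthtop',349,210),('wedge',291,188),('thick',275,187),('thin',308,189),('cup',327,151),('table',300,165)]:
    print(n,np.round(world(c,u,v),4))
E
```

```text
366.8618279858165 [ 0.43887966 -0.01224247  1.04753337]
pad [ 0.5885 -0.072   0.0952]
pad2 [ 0.56   -0.2059  0.0964]
pad3 [ 0.4499 -0.046   0.0957]
plinthtop [ 0.5312 -0.1275  0.0904]
wedge [0.6007 0.0283 0.0128]
thick [0.6019 0.0732 0.0217]
thin [ 0.5994 -0.0202  0.0046]
cup [ 0.7111 -0.0748  0.007 ]
table [0.6704 0.0034 0.0007]
```

View pics/crop.png

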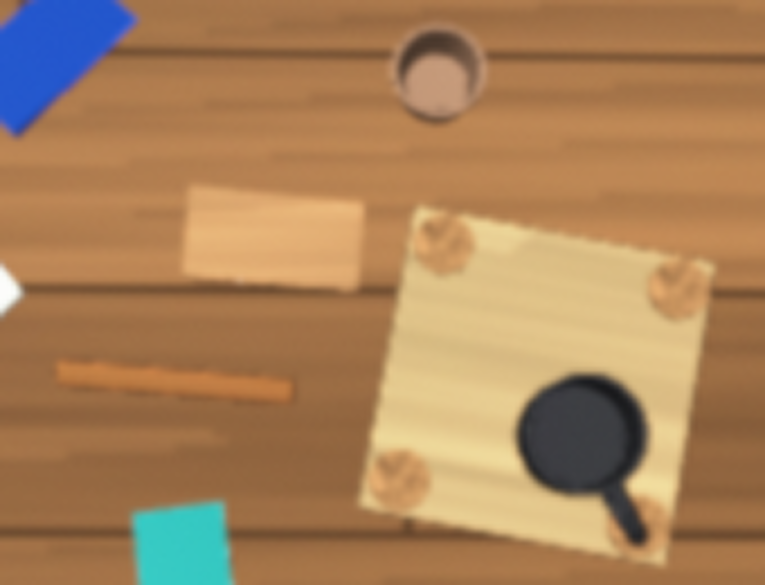

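```bash
python3 - <<'E'
from h import *
c=dict(np.load('pics/top.npz'))
P=lambda u,v,z: onplane(c,230+(u+.5)/4.5-.5,135+(v+.5)/4.5-.5,z)[:2]
A,B,C,D=[P(u,v,.09) for u,v in [(417,206),(714,263),(665,565),(360,505)]]  # ++, +-, --, -+
cen=(A+B+C+D)/4; ey=(A-B+D-C); ey/=np.linalg.norm(ey); ex=np.array([ey[1],-ey[0]])
print('cen',cen,'sides',[np.linalg.norm(a-b) for a,b in((A,B),(B,C),(C,D),(D,A))],'ey',ey,'ex',ex,(A-D)/np.linalg.norm(A-D))
p=[P(u,v,.095) for u,v in [(444,243),(678,289),(400,482)]]
print('pads',np.round(p,4)); print('padcen',(p[1]+p[2])/2,'pred press',cen+.07*(ex+ey), 'foot_edge',cen+.074*ex+.088*ey)
W=[P(*a) for a in((190,186,.022),(365,204,.002),(357,291,.002),(184,275,.022))]
tip=(W[1]+W[2])/2; th=(W[0]+W[3])/2; d=(tip-th)/np.linalg.norm(tip-th)
print('tip',tip,'thick',th,'len',np.linalg.norm(tip-th),'w',np.linalg.norm(W[0]-W[3]),np.linalg.norm(W[1]-W[2]))
rel=lambda q:np.round([(q-cen)@ex,(q-cen)@ey],4)
print('plinth frame tip',rel(tip),'thick',rel(th),'skew deg',np.degrees(np.arctan2(d@ex,-d@ey)))
q=[P(*a) for a in((57,372,.008),(292,390,.008))]; print('stick',q,[rel(x) for x in q],'cup',rel(P(438,72,.045)))
print('yaw -ey',np.degrees(np.arctan2(-ey[1],-ey[0])), 'wedge yaw',np.degrees(np.arctan2(d[1],d[0])))
E
```

```text
cen [ 0.50562459 -0.12847787] sides [np.float64(0.17790381995962795), np.float64(0.17854293115738928), np.float64(0.178802750524279), np.float64(0.1778187096054991)] ey [0.18598336 0.98255289] ex [ 0.98255289 -0.18598336] [ 0.98289277 -0.18417874]
pads [[ 0.5869 -0.0728]
 [ 0.5607 -0.2095]
 [ 0.448  -0.0473]]
padcen [ 0.50434888 -0.12841546] pred press [ 0.58742213 -0.07271801] foot_edge [ 0.59470004 -0.05577599]
tip [ 0.59816906 -0.02550324] thick [0.60517246 0.08399919] len 0.10972615520936742 w 0.05662596897424686 0.05656677308449003
plinth frame tip [0.0718 0.1184] thick [0.0583 0.2273] skew deg 7.0590139264054255
stick [array([0.51674615, 0.16533699]), array([0.50616748, 0.0176143 ])] [array([-0.0437,  0.2908]), array([-0.0266,  0.1436])] cup [0.1828 0.0917]
yaw -ey -100.71846958471455 wedge yaw -93.65945565830913
```

```bash
cat >> h.py <<'E'
def togo(p,yaw):
    "shift (cm) and az (deg) for tool-down target with tool x at yaw"
    from scipy.spatial.transform import Rotation as S
    o=ctrl.get_obs(); R=np.array(o['eef_rot']); y=np.radians(yaw)
    T=np.array([[np.cos(y),np.sin(y),0],[np.sin(y),-np.cos(y),0],[0,0,-1]])
    print('t cm',np.round(R.T@(np.array(p)-o['ee_pos'])*100,2),'a deg',np.round(S.from_matrix(R.T@T).as_rotvec(degrees=True),2))
E
python3 -c "
from h import *
togo((.608,.125,.15),-93.7)"
```

```text
t cm [50.21 25.93  8.31] a deg [ 0.09 -0.07 69.29]
```

```bash
python3 -m creep '[{"tx":12.5,"ty":6.5,"tz":2,"az":17},{"tx":12.5,"ty":6.5,"tz":2,"az":17},{"tx":12.5,"ty":6.5,"tz":2,"az":17},{"tx":12.5,"ty":6.5,"tz":2,"az":17},{"tx":25,"ty":13,"tz":4,"az":35},{"tx":25,"ty":13,"tz":4,"az":35},{"tx":25,"ty":13,"tz":4,"az":35},{"tx":37.6,"ty":19.4,"tz":6,"az":52},{"tx":37.6,"ty":19.4,"tz":6,"az":52},{"tx":37.6,"ty":19.4,"tz":6,"az":52}]' 0.3
python3 -c "
from h import *
togo((.608,.125,.15),-93.7)"
```

```text
t cm [50.21 25.93  8.31] a deg [ 0.09 -0.07 69.29]invalid input at $[0]: expected keys tx, ty, tz, ax, ay, az
```

All six keys are required.

```bash
python3 -m creep '[{"tx":25,"ty":13,"tz":4,"ax":0,"ay":0,"az":35},{"tx":25,"ty":13,"tz":4,"ax":0,"ay":0,"az":35},{"tx":25,"ty":13,"tz":4,"ax":0,"ay":0,"az":35},{"tx":25,"ty":13,"tz":4,"ax":0,"ay":0,"az":35},{"tx":50.2,"ty":25.9,"tz":8.3,"ax":0,"ay":0,"az":69.3},{"tx":50.2,"ty":25.9,"tz":8.3,"ax":0,"ay":0,"az":69.3},{"tx":50.2,"ty":25.9,"tz":8.3,"ax":0,"ay":0,"az":69.3},{"tx":50.2,"ty":25.9,"tz":8.3,"ax":0,"ay":0,"az":69.3},{"tx":50.2,"ty":25.9,"tz":8.3,"ax":0,"ay":0,"az":69.3},{"tx":50.2,"ty":25.9,"tz":8.3,"ax":0,"ay":0,"az":69.3}]' 0.3
python3 -c "
from h import *
togo((.608,.125,.15),-93.7)"
```

```text
clock: 0.93
ee_pos: [0.5142, 0.2437, 0.1727]
eef_rot: [[-0.07, -0.998, -0.001], [-0.998, 0.07, -0.0], [0.0, 0.001, -1.0]]
contact_force: [0.7, 0.6, 0.8]
grip_width: 0.0304
gripper_force: 0.0
t cm [ 11.18 -10.19   2.27] a deg [ 0.03 -0.02 -0.31]
```

```bash
python3 -m creep '[{"tx":11,"ty":-10,"tz":2.2,"ax":0,"ay":0,"az":-0.3},{"tx":11,"ty":-10,"tz":2.2,"ax":0,"ay":0,"az":-0.3},{"tx":11,"ty":-10,"tz":2.2,"ax":0,"ay":0,"az":-0.3},{"tx":11,"ty":-10,"tz":2.2,"ax":0,"ay":0,"az":-0.3},{"tx":11,"ty":-10,"tz":2.2,"ax":0,"ay":0,"az":-0.3},{"tx":11,"ty":-10,"tz":2.2,"ax":0,"ay":0,"az":-0.3}]'
python3 -m creep '[{"tx":0,"ty":0,"tz":0,"ax":0,"ay":0,"az":0},{"tx":0,"ty":0,"tz":0,"ax":0,"ay":0,"az":0}]' 0.3
python3 -c "
from h import *
togo((.608,.125,.017),-93.7)"
```

```text
clock: 1.43
ee_pos: [0.6063, 0.1278, 0.15]
eef_rot: [[-0.062, -0.998, -0.002], [-0.998, 0.062, -0.001], [0.001, 0.002, -1.0]]
contact_force: [-0.1, -0.7, -0.2]
grip_width: 0.026
gripper_force: 0.0
clock: 1.6
ee_pos: [0.6057, 0.1302, 0.1514]
eef_rot: [[-0.058, -0.998, -0.0], [-0.998, 0.058, 0.0], [-0.0, 0.0, -1.0]]
contact_force: [-0.7, -0.2, 0.2]
grip_width: 0.0264
gripper_force: 0.0
t cm [ 0.51 -0.26 13.44] a deg [0.   0.01 0.38]
```

```bash
python3 -m creep '[{"tx":0,"ty":-0.2,"tz":3,"ax":0,"ay":0,"az":0.4},{"tx":0,"ty":-0.2,"tz":6,"ax":0,"ay":0,"az":0.4},{"tx":0,"ty":-0.2,"tz":9,"ax":0,"ay":0,"az":0.4},{"tx":0,"ty":-0.2,"tz":11,"ax":0,"ay":0,"az":0.4},{"tx":0,"ty":-0.2,"tz":12.5,"ax":0,"ay":0,"az":0.4},{"tx":0,"ty":-0.2,"tz":13.4,"ax":0,"ay":0,"az":0.4},{"tx":0,"ty":-0.2,"tz":13.4,"ax":0,"ay":0,"az":0.4},{"tx":0,"ty":-0.2,"tz":13.4,"ax":0,"ay":0,"az":0.4}]'
python3 - <<'E'
from h import *
togo((.6052,.084,.017),-93.7)
c=snap('top','top2'); cv2.imwrite('pics/crop2.png',cv2.resize(c['pixels'][135:265,230:400],None,fx=4.5,fy=4.5))
E
```

```text
clock: 2.27
ee_pos: [0.6083, 0.1301, 0.0178]
eef_rot: [[-0.065, -0.998, 0.001], [-0.998, 0.065, 0.0], [-0.0, -0.001, -1.0]]
contact_force: [0.4, 0.5, 0.5]
grip_width: 0.0263
gripper_force: 0.0
t cm [4.62 0.02 0.08] a deg [-0.03  0.   -0.01]
```

View pics/crop2.png

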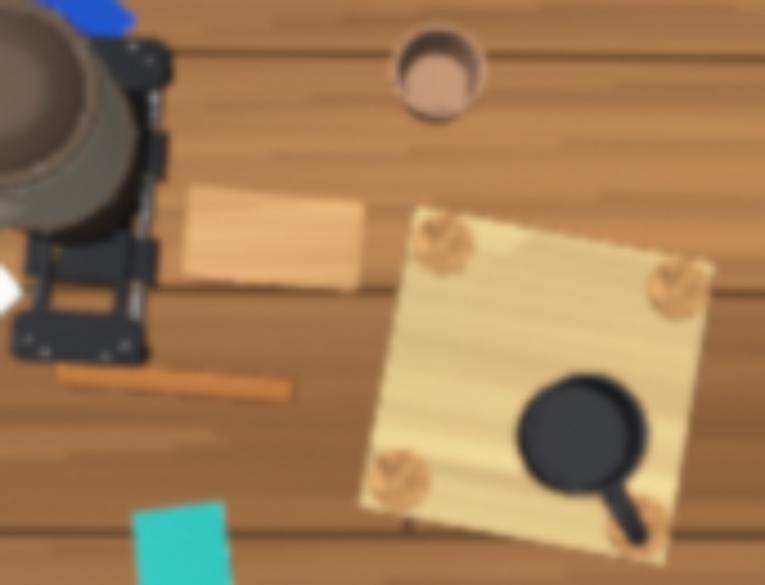

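The gripper stands squarely behind the wedge's thick end (crop x≈160, wedge from 185). Nothing has been disturbed, so I'll push now.

```bash
python3 -m creep '[{"tx":1.2,"ty":0,"tz":0,"ax":0,"ay":0,"az":0},{"tx":2.4,"ty":0,"tz":0,"ax":0,"ay":0,"az":0},{"tx":3.2,"ty":0,"tz":0,"ax":0,"ay":0,"az":0},{"tx":3.6,"ty":0,"tz":0,"ax":0,"ay":0,"az":0},{"tx":4,"ty":0,"tz":0,"ax":0,"ay":0,"az":0},{"tx":4.4,"ty":0,"tz":0,"ax":0,"ay":0,"az":0},{"tx":4.8,"ty":0,"tz":0,"ax":0,"ay":0,"az":0},{"tx":5.2,"ty":0,"tz":0,"ax":0,"ay":0,"az":0}]'
python3 -m creep '[{"tx":0.3,"ty":0,"tz":0,"ax":0,"ay":0,"az":0},{"tx":0.6,"ty":0,"tz":0,"ax":0,"ay":0,"az":0},{"tx":0.9,"ty":0,"tz":0,"ax":0,"ay":0,"az":0},{"tx":1.2,"ty":0,"tz":0,"ax":0,"ay":0,"az":0},{"tx":1.5,"ty":0,"tz":0,"ax":0,"ay":0,"az":0},{"tx":1.8,"ty":0,"tz":0,"ax":0,"ay":0,"az":0},{"tx":2.1,"ty":0,"tz":0,"ax":0,"ay":0,"az":0},{"tx":2.4,"ty":0,"tz":0,"ax":0,"ay":0,"az":0}]'
```

```text
clock: 2.98
ee_pos: [0.605, 0.0772, 0.0174]
eef_rot: [[-0.066, -0.998, 0.001], [-0.998, 0.066, 0.0], [-0.0, -0.001, -1.0]]
contact_force: [0.2, 1.0, 0.5]
grip_width: 0.0258
gripper_force: 0.5
clock: 3.65
ee_pos: [0.6031, 0.0531, 0.0172]
eef_rot: [[-0.066, -0.998, -0.0], [-0.998, 0.066, -0.0], [0.0, 0.0, -1.0]]
contact_force: [-0.8, 0.1, -0.1]
grip_width: 0.0259
gripper_force: 0.5
```

```bash
python3 -m creep '[{"tx":0.1,"ty":0,"tz":0,"ax":0,"ay":0,"az":0},{"tx":0.2,"ty":0,"tz":0,"ax":0,"ay":0,"az":0},{"tx":0.3,"ty":0,"tz":0,"ax":0,"ay":0,"az":0}]' | grep -E "ee_pos|contact"
python3 -m creep '[{"tx":0.1,"ty":0,"tz":0,"ax":0,"ay":0,"az":0},{"tx":0.2,"ty":0,"tz":0,"ax":0,"ay":0,"az":0},{"tx":0.3,"ty":0,"tz":0,"ax":0,"ay":0,"az":0}]' | grep -E "ee_pos|contact"
python3 -m creep '[{"tx":0.1,"ty":0,"tz":0,"ax":0,"ay":0,"az":0},{"tx":0.2,"ty":0,"tz":0,"ax":0,"ay":0,"az":0},{"tx":0.2,"ty":0,"tz":0,"ax":0,"ay":0,"az":0}]' | grep -E "ee_pos|contact"
python3 -m creep '[{"tx":0.1,"ty":0,"tz":0,"ax":0,"ay":0,"az":0},{"tx":0.2,"ty":0,"tz":0,"ax":0,"ay":0,"az":0},{"tx":0.2,"ty":0,"tz":0,"ax":0,"ay":0,"az":0}]' | grep -E "ee_pos|contact"
```

```text
ee_pos: [0.603, 0.0503, 0.0172]
contact_force: [-0.4, 0.5, 1.2]
ee_pos: [0.6028, 0.0474, 0.0172]
contact_force: [-0.7, 0.6, 1.1]
ee_pos: [0.6026, 0.0451, 0.0172]
contact_force: [-0.7, 0.8, 0.0]
ee_pos: [0.6024, 0.0432, 0.0172]
contact_force: [-0.2, -0.1, 0.7]
```

```bash
python3 -m creep '[{"tx":0.1,"ty":0,"tz":0,"ax":0,"ay":0,"az":0},{"tx":0.2,"ty":0,"tz":0,"ax":0,"ay":0,"az":0},{"tx":0.2,"ty":0,"tz":0,"ax":0,"ay":0,"az":0}]' | grep -E "ee_pos|contact"
python3 -m creep '[{"tx":0.1,"ty":0,"tz":0,"ax":0,"ay":0,"az":0},{"tx":0.2,"ty":0,"tz":0,"ax":0,"ay":0,"az":0},{"tx":0.2,"ty":0,"tz":0,"ax":0,"ay":0,"az":0}]' | grep -E "ee_pos|contact"
python3 -m creep '[{"tx":0.1,"ty":0,"tz":0,"ax":0,"ay":0,"az":0},{"tx":0.2,"ty":0,"tz":0,"ax":0,"ay":0,"az":0},{"tx":0.2,"ty":0,"tz":0,"ax":0,"ay":0,"az":0}]' | grep -E "ee_pos|contact"
```

```text
ee_pos: [0.6026, 0.0416, 0.0173]
contact_force: [0.4, 0.9, -0.8]
ee_pos: [0.6028, 0.0405, 0.0174]
contact_force: [0.2, 5.5, -1.4]
ee_pos: [0.6032, 0.0389, 0.0175]
contact_force: [0.0, 5.9, -0.8]
```

The resistance jumped to about 5.5 N, so the wedge is bearing. I'll back off and rise, then look.

```bash
python3 -m creep '[{"tx":-1,"ty":0,"tz":0,"ax":0,"ay":0,"az":0},{"tx":-3,"ty":0,"tz":0,"ax":0,"ay":0,"az":0},{"tx":-4,"ty":0,"tz":-2,"ax":0,"ay":0,"az":0},{"tx":-4,"ty":0,"tz":-6,"ax":0,"ay":0,"az":0},{"tx":-4,"ty":0,"tz":-10,"ax":0,"ay":0,"az":0},{"tx":-4,"ty":0,"tz":-13,"ax":0,"ay":0,"az":0},{"tx":-4,"ty":0,"tz":-13,"ax":0,"ay":0,"az":0}]' 0
python3 - <<'E'
from h import *
c=snap('top','top3'); cv2.imwrite('pics/crop3.png',cv2.resize(c['pixels'][135:265,230:400],None,fx=4.5,fy=4.5,interpolation=cv2.INTER_CUBIC))
E
```

```text
clock: 5.98
ee_pos: [0.6088, 0.0783, 0.1553]
eef_rot: [[-0.064, -0.998, 0.014], [-0.998, 0.064, 0.002], [-0.003, -0.014, -1.0]]
contact_force: [0.9, 0.1, 0.4]
grip_width: 0.0006
gripper_force: 0.0
```

View pics/crop3.png

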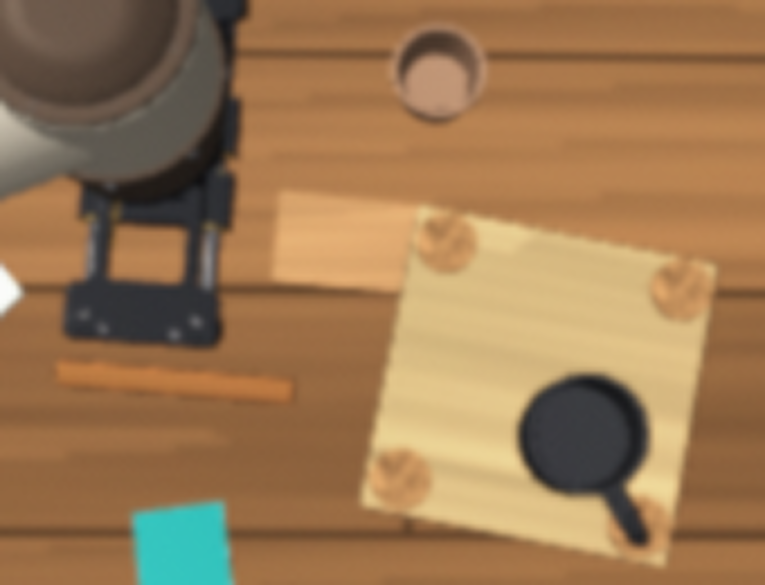

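The wedge is now under the foot: its visible part spans crop x 275–415. The plinth moved only about 1 mm, and the pad is at (447,242). Next I'll move over the pad.

```bash
python3 -c "
from h import *
togo((.587,-.0745,.125),-93.7)"
```

```text
t cm [15.36  1.01  2.63] a deg [-0.45  0.14 -0.05]
```

```bash
python3 -m creep '[{"tx":4,"ty":1,"tz":0,"ax":0,"ay":0,"az":0},{"tx":8,"ty":1,"tz":0,"ax":0,"ay":0,"az":0},{"tx":12,"ty":1,"tz":0,"ax":0,"ay":0,"az":0},{"tx":14.5,"ty":1,"tz":0.5,"ax":0,"ay":0,"az":0},{"tx":15.4,"ty":1,"tz":1.5,"ax":0,"ay":0,"az":0},{"tx":15.4,"ty":1,"tz":2,"ax":0,"ay":0,"az":0},{"tx":15.4,"ty":1,"tz":2,"ax":0,"ay":0,"az":0},{"tx":15.4,"ty":1,"tz":2,"ax":0,"ay":0,"az":0},{"tx":15.4,"ty":1,"tz":2,"ax":0,"ay":0,"az":0}]'
python3 -c "
from h import *
togo((.587,-.0745,.109),-93.7)"
```

```text
clock: 6.78
ee_pos: [0.585, -0.0743, 0.1271]
eef_rot: [[-0.064, -0.998, -0.0], [-0.998, 0.064, -0.0], [0.0, 0.0, -1.0]]
contact_force: [0.2, -1.0, -0.1]
grip_width: 0.0
gripper_force: 0.0
t cm [ 0.   -0.2   1.81] a deg [ 0.01 -0.01  0.02]
```

```bash
python3 -m creep '[{"tx":0,"ty":-0.2,"tz":0.6,"ax":0,"ay":0,"az":0},{"tx":0,"ty":-0.2,"tz":1.2,"ax":0,"ay":0,"az":0},{"tx":0,"ty":-0.2,"tz":1.6,"ax":0,"ay":0,"az":0},{"tx":0,"ty":-0.2,"tz":1.8,"ax":0,"ay":0,"az":0},{"tx":0,"ty":-0.2,"tz":1.8,"ax":0,"ay":0,"az":0},{"tx":0,"ty":-0.2,"tz":1.8,"ax":0,"ay":0,"az":0}]' | grep -E "ee_pos|contact"
python3 -m creep '[{"tx":0,"ty":0,"tz":0.1,"ax":0,"ay":0,"az":0},{"tx":0,"ty":0,"tz":0.2,"ax":0,"ay":0,"az":0},{"tx":0,"ty":0,"tz":0.2,"ax":0,"ay":0,"az":0}]' | grep -E "ee_pos|contact"
python3 -m creep '[{"tx":0,"ty":0,"tz":0.1,"ax":0,"ay":0,"az":0},{"tx":0,"ty":0,"tz":0.1,"ax":0,"ay":0,"az":0},{"tx":0,"ty":0,"tz":0.1,"ax":0,"ay":0,"az":0}]' | grep -E "ee_pos|contact"
```

```text
ee_pos: [0.5866, -0.0758, 0.1091]
contact_force: [1.2, 0.6, -0.2]
ee_pos: [0.5866, -0.0759, 0.1072]
contact_force: [0.1, -1.1, -1.1]
ee_pos: [0.5868, -0.0758, 0.1065]
contact_force: [0.4, -0.8, 0.3]
```

```bash
for i in 1; do python3 -m creep '[{"tx":0,"ty":0,"tz":0.05,"ax":0,"ay":0,"az":0},{"tx":0,"ty":0,"tz":0.1,"ax":0,"ay":0,"az":0},{"tx":0,"ty":0,"tz":0.1,"ax":0,"ay":0,"az":0}]' | grep -E "ee_pos|contact"; done
python3 -m creep '[{"tx":0,"ty":0,"tz":0.05,"ax":0,"ay":0,"az":0},{"tx":0,"ty":0,"tz":0.1,"ax":0,"ay":0,"az":0},{"tx":0,"ty":0,"tz":0.1,"ax":0,"ay":0,"az":0}]' | grep -E "ee_pos|contact"
```

```text
ee_pos: [0.5868, -0.0758, 0.1064]
contact_force: [-2.2, 1.1, 6.1]
ee_pos: [0.5869, -0.0758, 0.1063]
contact_force: [-3.5, 1.2, 10.2]
```

The pad holds 10 N and sinks only about 0.1 mm. I'll let it settle and do a last check.

```bash
python3 -m creep '[{"tx":0,"ty":0,"tz":0.02,"ax":0,"ay":0,"az":0},{"tx":0,"ty":0,"tz":0.02,"ax":0,"ay":0,"az":0},{"tx":0,"ty":0,"tz":0.02,"ax":0,"ay":0,"az":0},{"tx":0,"ty":0,"tz":0.02,"ax":0,"ay":0,"az":0},{"tx":0,"ty":0,"tz":0.02,"ax":0,"ay":0,"az":0},{"tx":0,"ty":0,"tz":0.02,"ax":0,"ay":0,"az":0},{"tx":0,"ty":0,"tz":0.02,"ax":0,"ay":0,"az":0},{"tx":0,"ty":0,"tz":0.02,"ax":0,"ay":0,"az":0}]' | grep -E "ee_pos|contact"
python3 - <<'E'
from h import *
c=snap('top','top4'); cv2.imwrite('pics/crop4.png',cv2.resize(c['pixels'][135:265,230:400],None,fx=4.5,fy=4.5,interpolation=cv2.INTER_CUBIC))
pts=[]
for v in range(205,260):
    for u in range(312,385):
        w=world(c,u,v)
        if .085<w[2]<.0935: pts.append(w)
p=np.array(pts); k=np.linalg.lstsq(np.c_[p[:,:2],np.ones(len(p))],p[:,2],rcond=None)[0]; print(len(p),k,ctrl.get_obs()['contact_force'])
E
```

```text
ee_pos: [0.5869, -0.0758, 0.1063]
contact_force: [-2.6, 0.9, 10.1]
1984 [0.00182869 0.00041727 0.08997596] [-3.49820757  1.20746069 10.60752656]
```

View pics/crop4.png

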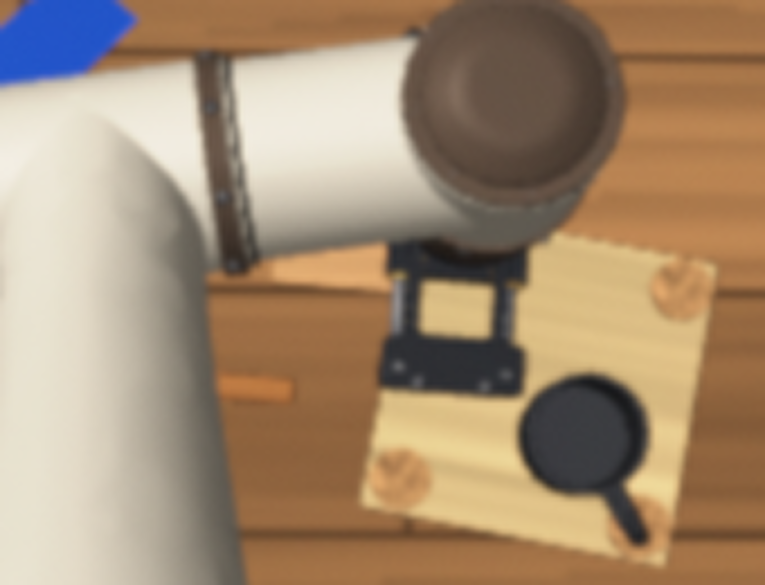

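The plinth is level (slope about 0.002 rad), the mug is standing at (583,433), and the finger presses with 10 N. The wedge is untouched. I'm handing the job in.

```bash
python3 -c "
from plant import ctrl
print(ctrl.sign_off())"
```

```text
the job is handed in; nothing more can be done
None
```

I pushed the wedge under the short foot until it bore and handed the job in with a fingertip pressing the pad at about 10 N; the pad sank about 0.1 mm, the plinth was level to about 0.002 rad, and the mug was still standing (no verdict came back).

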